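Open the box holder by one hole and load it

ROBOT

A 6-joint arm with a two-finger parallel gripper is mounted at the origin on a cart in front of the work surface, level with it; the furniture and walls round the work are solid. World frame = base frame: x ahead of the robot, y to its left, z up, the work surface at z = 0. Lengths are in m, angles in rad, forces in N, time in s.
With the tool pointing down it reaches from about 0.35 to 0.975 m from the base axis. Payload 7.1 kg.
Tool frame: the origin (TCP) lies midway between the tips of the shut fingers; the grasp point (between the pads) lies 19 mm behind it; z points along the fingers, y is the line along which they close (so a half turn about z gives the same grasp; the last joint's range is limited). The gripper opens to 88 mm and grips with 3 to 60 N. Pads are 20 mm wide; open, the fingers measure 115 mm over their backs; the gripper's body (75 mm by 178 mm) begins 61 mm behind the grasp point.
Start: joints at [1.174, 0.423, 1.63, -0, 1.089, -0.019], TCP at [0.231, 0.581, 0.223] pointing down, gripper open.
Joint ranges: [-3, 3], [-0.9, 2.11], [0.09, 2.58], [-1.31, 4.45], [0.11, 2.69], [-2.54, 2.54]. Speed limits (rad/s): [2.39, 2.39, 3.01, 3.14, 3.14, 3.14].

INTERFACE

Orientations are given as a rotation vector (axis times angle).
In Python, from plant import robot, planner, get_image, calibration, silhouettes, monitor gives the robot as it stands. Calls block until the motion is done:
- robot.move_to(position, orientation): joint-space move of the TCP to a pose.
- robot.movel(position, orientation=None, rate=0.15, max_force=None): straight line of the TCP; orientation=None keeps the orientation; rate is the mean speed in m/s. With max_force (N) it stops when the force on the tool has changed by that much, and returns True; else False.
- robot.move_j(angles): joint-space move.
- robot.command_gripper(opening, grasp_force=None): finger opening in m; grasp_force is the grip in N (None keeps the last); returns when the fingers have stopped.
- robot.dwell(seconds).
- planner.ik(position, orientation): joint angles nearest the present ones, or None.
- get_image(name): name is "side" or "top"; returns the picture (480x640x3 uint8, red, green, blue); there is no depth.
- calibration(name): a dict with "fx", "fy", "cx", "cy" (pixels), "k1" (the pictures are not rectified: a ray, as slopes to the right and down, at radius r is drawn at 1 + k1 r^2 times it, then the intrinsics apply), "R" (3x3) and "t" (3): a world point X has camera coordinates R X + t. Camera axes: x right, y down, z forward; pixel columns grow to the right and rows downward; lengths in m; the calibration is good to about 2 mm. A picture is of the moment at which its call begins. calibration takes no time and is no camera call.
A pose or a line that the arm cannot do raises robot.IKError and nothing moves.
- robot.close_job(): hands the job in; it is judged then, once.
Trained networks look in the newest picture that a camera, given by its name, has taken for a name from the list of things; names that differ only in an ending like _2 or _b are one class to them, and where a whole thing is asked for, a point or a joint stands for the part that bears it (a point fixed in the world has none). Each returns a list of dicts, best first, with "p" (0 to 1); they miss things now and then, are a little off and sometimes report something else, mostly with a low value. They report only what shows in the picture. A call takes as long as a camera call. They do not tell look-alikes from the thing itself.
- silhouettes(target, camera): "pixels" (480x640 bool, what is visible of it) and "xy" ([column, row] in pixels, amid what is visible of it).
Readings, each from a call of its own:
- monitor.get_time_s(): time.
- monitor.get_joints(): joint angles.
- monitor.get_joint_vel(): joint speeds.
- monitor.get_tau(): joint torques, N m.
- monitor.get_tcp_pos(): TCP position.
- monitor.get_orientation(): TCP orientation.
- monitor.get_force(): force on the tool from outside, world axes, zero at the start.
- monitor.get_wrist_torque(): the same for the moment, N m.
- monitor.get_opening(): finger opening in m.
- monitor.get_gripper_force(): force on a finger pad.
Only numpy, scipy, OpenCV 4.12 (cv2) and the standard library are available. Lean on these libraries where they do the work, as an engineer would, in place of code of your own. Each camera call takes 0.05 s, during which the arm holds its last target. There are 200 camera calls.

TASK

The small coverslip box does not fit the telescopic holder yet: squeeze in the sprung button on the side of its square tube and slide the tube back, so that the gap gets wider, until the button pops out in the next hole; do not force the tube against the button once it has caught. Then set the coverslip box flat and lengthwise in the widened gap between the two jaws and let go, leaving the other things on the table where they are.

Things in the scene. Friction and masses are not known exactly. Their poses are not given: they have to be found in the camera images.
- holder: fixed telescopic holder: grey base plate 80 x 284 x 12 mm. Origin under the plate, z up, y along the sliding tube, x away from the robot at yaw 0. Fixed jaw: face at y = -119 mm, 60 mm wide in x, top z = 62 mm. Post at y = 118 to 140 mm (top z = 68 mm) carries a fixed square inner tube. The bed between the jaws is the plate's top, z = 12 mm
- tube: square outer tube 26 x 26 mm, z = 37 to 63 mm, that slides over the inner tube along holder y; at the start from holder y = -75 to +46 mm. Origin on its axis, at the window in use (holder x = 0, z = 50 mm); axes as holder. Its -y end carries the moving jaw. Its -x side has a row of three 12.4 mm square windows; the button shows in the middle one
- tube_travel (a joint): slide of the tube, m, along holder +y: 0 +-0.001 at the start; positive widens the gap. The next window (on the -y side) catches at 0.027 to 0.043: it differs between holders and must be felt or seen. Stops at -0.032 and 0.050. About 1 N of friction, up to 8 N while the wall rides over the button. With the button out the tube has about 1.2 mm of play each way
- button: 10 mm domed steel button, sprung, on the inner tube; origin on its axis, 5 mm behind the tip. It moves only along holder x (pressed towards +x) and does not travel with the tube
- button_press (a joint): how far the button is pressed, m: 0 = out, 5 mm proud of the tube's side; 0.005 = flush; over 0.007 = under the 2 mm wall; 0.008 = stop. Spring 1.6 N out, 2.2 N flush. The wall rides over the dome once it is about flush: two flat pads pinching the tube across x (31 mm with the button) with 15 to 25 N do it, and the pinched tube can then be drawn along
- button_tip (a point): tip of the button's dome, at holder x = -18 mm, y = 0, z = 50 mm
- bed_fixed_jaw (a point): on the bed at the foot of the fixed jaw's face (holder x = 0, y = -119 mm, z = 12 mm); axes as holder
- moving_jaw (a point): on the bed at the foot of the moving jaw's face (60 mm wide in x, top z = 63 mm); travels with the tube, axes as holder. It lies 38 mm to the +y side of bed_fixed_jaw at the start, 65 to 81 mm when set
- coverslip_box: small flat loose box 35 x 57 x 21 mm (x, y, z), about 0.06 kg, lying flat on the table to the right of the holder; origin at the centre of its underside, y along its 57 mm length
- oil_bottle: bystander: small amber bottle, 25 mm across, 57 mm tall, standing behind the holder; origin at the centre of its underside
- petri_dish: bystander: flat dish, 57 mm across, 14 mm high, behind the holder; origin at the centre of its underside
- forceps: bystander: metal forceps, 14 x 126 x 8 mm, long along y, lying in front of the holder; origin at the centre of the underside
- slide_mailer: bystander: flat slide mailer, 34 x 90 x 13 mm, lying behind the work; origin at the centre of its underside
- timer: bystander: small countdown timer, 48 x 58 x 16 mm, lying at the right; origin at the centre of its underside
- beaker: bystander: small clear beaker, 54 mm across, 62 mm tall, standing behind the work; origin at the centre of its underside
- marker: bystander: black marker pen, 11 x 130 x 12 mm, lying near the table's front edge; origin at the centre of its underside
Mind the look-alikes: they are no part of the job. What is shaped like the coverslip_box but blue is not meant.

How it is judged:
By the outcome, as a careful person would: the job done as asked, in the order asked, and still so for the second after the job is handed in, with the robot touching nothing.
It also fails if it takes over 72 s, if anything falls off the work surface, if the arm or the gripper's body presses on something with over 40 N, if the wrist force passes 120 N, or if a joint passes its speed limit or range.

## Working session

There is one attempt and no reset: what is moved stays moved. The work goes in short steps, each a Python script; the robot and the scene stay as the last script left them, time stands still between calls to the robot, and variables do not carry over. Pictures are saved under pics/ and viewed, at most 10 in all, crops included, and the job is handed in when it is done.

```bash
ls; mkdir -p pics
python3 - <<'E'
from plant import *
import cv2
for n in("top","side"):
    im=get_image(n); cv2.imwrite(f"pics/{n}0.png",im[:,:,::-1]); c=calibration(n); print(n,c)
print(monitor.get_time_s(),monitor.get_orientation(),monitor.get_opening())
E
```

```text
pics
top {'fx': 609.3178324621593, 'fy': 609.3178324621593, 'cx': 318.4217716359068, 'cy': 246.47400117004045, 'k1': -0.04152348861316371, 'R': array([[ 0.01709918, -0.99973534, -0.01539044],
       [-0.99491791, -0.01548516, -0.09949151],
       [ 0.09922686,  0.01701345, -0.99491938]]), 't': array([0.06545993, 0.54127428, 1.29736855])}
side {'fx': 447.5800018802446, 'fy': 447.5800018802446, 'cx': 319.84965272979355, 'cy': 237.40423298860827, 'k1': -0.11053411144859689, 'R': array([[ 0.64418205,  0.76463797,  0.01892775],
       [ 0.54219797, -0.4390496 , -0.71641943],
       [-0.53949128,  0.47176713, -0.69741303]]), 't': array([-0.39713771, -0.22861203,  1.14589457])}
0.1 [-5.89881168e-01 -3.08544479e+00  2.03285537e-03] 0.08779582943344064
```

View pics/top0.png

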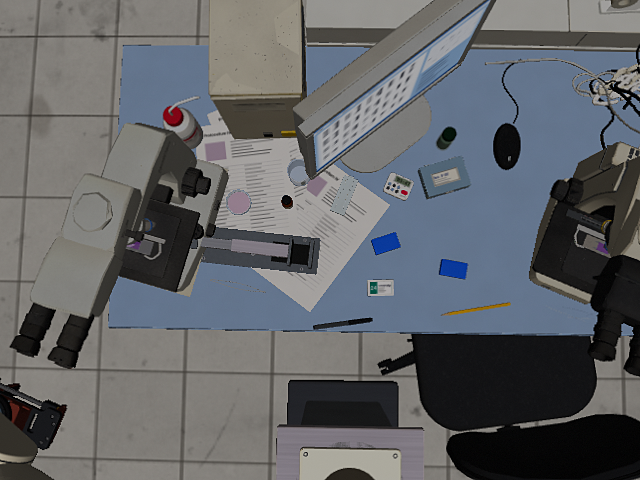

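View pics/side0.png

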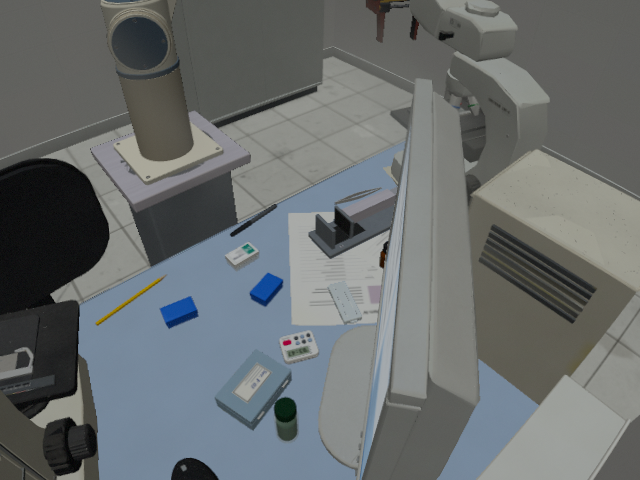

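```bash
cat > h.py <<'E'
import numpy as np, cv2
from plant import *
def ray(n,uv):
    c=calibration(n); d=np.array([(uv[0]-c["cx"])/c["fx"],(uv[1]-c["cy"])/c["fy"]]); u=d.copy()
    for _ in range(10): u=d/(1+c["k1"]*(u@u))
    R=c["R"]; return -R.T@c["t"], R.T@np.array([u[0],u[1],1])
def at(n,uv,z):
    o,d=ray(n,uv); return o+d*(z-o[2])/d[2]
def proj(n,X):
    c=calibration(n); p=c["R"]@np.asarray(X)+c["t"]; s=p[:2]/p[2]; s=s*(1+c["k1"]*(s@s))
    return np.array([c["fx"]*s[0]+c["cx"],c["fy"]*s[1]+c["cy"]])
def rect(m):
    k=cv2.findContours(m.astype(np.uint8),cv2.RETR_EXTERNAL,cv2.CHAIN_APPROX_NONE)[0]
    return cv2.boxPoints(cv2.minAreaRect(max(k,key=cv2.contourArea)))
E
python3 - <<'E'
from h import *
np.set_printoptions(precision=4,suppress=True)
im=cv2.imread("pics/top0.png"); s=cv2.imread("pics/side0.png")
a=cv2.resize(im[220:300,190:350],None,fx=5,fy=5,interpolation=cv2.INTER_CUBIC)
b=cv2.resize(im[270:306,350:410],None,fx=5,fy=5,interpolation=cv2.INTER_CUBIC)
cc=cv2.resize(s[175:265,295:415],None,fx=4,fy=4,interpolation=cv2.INTER_CUBIC)
o=np.zeros((400+200,800,3),np.uint8); o[:400]=a; o[400:580,:300]=b; o[400:600,310:790]=cc[40:240]
cv2.imwrite("pics/crop1.png",o)
get_image("top")
for t,z in(("holder",.012),("tube",.063),("coverslip_box",.021),("moving_jaw",.063),("forceps",.008),("button",.05)):
    for d in silhouettes(t,"top")[:4]:
        r=rect(d["pixels"]); w=np.array([at("top",q,z)[:2] for q in r])
        print(t,round(d["p"],2),d["xy"],d["pixels"].sum(),w.mean(0),"sides",[round(np.linalg.norm(w[i]-w[i-1]),4) for i in(1,2)]); print(w.round(3).tolist())
E
```

```text
holder 0.68 [260.7, 252.0] 4170 [0.5337 0.2154] sides [np.float64(0.0808), np.float64(0.2837)]
[[0.507, 0.359], [0.587, 0.353], [0.56, 0.071], [0.481, 0.078]]
tube 0.72 [265.6, 249.8] 894 [0.5297 0.1938] sides [np.float64(0.056), np.float64(0.1306)]
[[0.508, 0.261], [0.564, 0.256], [0.551, 0.126], [0.496, 0.131]]
coverslip_box 0.88 [454.2, 268.0] 405 [ 0.4966 -0.2191] sides [np.float64(0.0343), np.float64(0.0587)]
[[0.485, -0.187], [0.519, -0.194], [0.508, -0.251], [0.474, -0.245]]
coverslip_box 0.87 [383.7, 243.6] 416 [ 0.5506 -0.0716] sides [np.float64(0.0569), np.float64(0.0353)]
[[0.558, -0.039], [0.577, -0.093], [0.543, -0.104], [0.524, -0.051]]
coverslip_box 0.68 [380.3, 286.8] 429 [ 0.4535 -0.0607] sides [np.float64(0.0564), np.float64(0.0325)]
[[0.469, -0.032], [0.47, -0.089], [0.438, -0.089], [0.437, -0.033]]
coverslip_box 0.42 [260.6, 248.8] 821 [0.5279 0.1989] sides [np.float64(0.0529), np.float64(0.1343)]
[[0.502, 0.266], [0.555, 0.266], [0.554, 0.132], [0.501, 0.132]]
moving_jaw 0.95 [261.5, 245.0] 917 [0.5242 0.1944] sides [np.float64(0.0555), np.float64(0.134)]
[[0.497, 0.261], [0.552, 0.262], [0.552, 0.128], [0.496, 0.127]]
```

View pics/crop1.png

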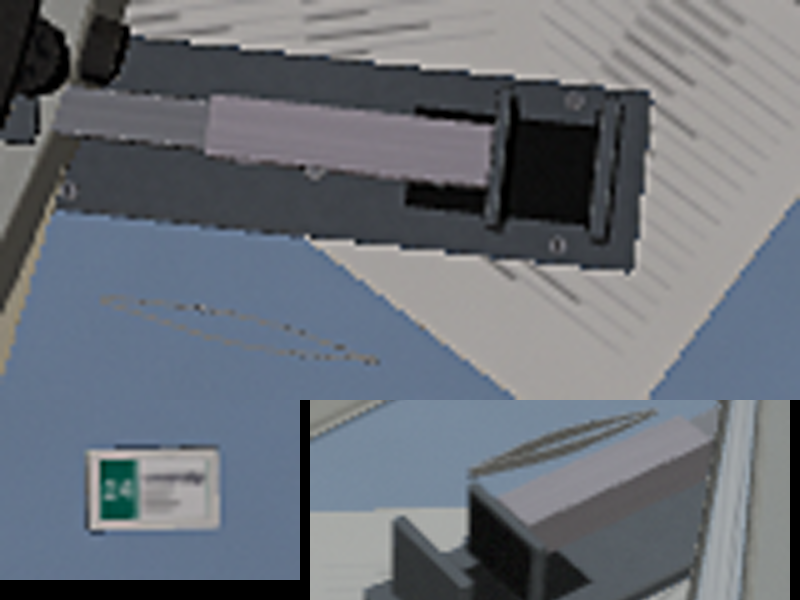

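The white and green box at top-picture pixel (380,288) is the one meant. The blue ones at (386,243) and (453,268) are decoys, and the timer at (398,186) and slide mailer at (345,196) are also not it. The crop confirms the green label. The button shows at (253,254) and the forceps lie at about (238,286). The microscope overhangs the post at the left.

```bash
cat >> h.py <<'E'
from scipy.spatial.transform import Rotation as Ro
def ori(yaw,tilt=0,flip=1):
    # tool y along +-(yaw x-axis), tool z down, tilted towards +y of that frame
    X=np.array([np.cos(yaw),np.sin(yaw),0]); Y=np.array([-X[1],X[0],0])
    z=-np.cos(tilt)*np.array([0,0,1.])+np.sin(tilt)*Y; y=flip*X
    return Ro.from_matrix(np.c_[np.cross(y,z),y,z]).as_rotvec(), z
E
python3 - <<'E'
from h import *
from scipy.optimize import least_squares
np.set_printoptions(precision=4,suppress=True)
f=lambda a,b:np.array([190+a/5-.4,220+b/5-.4])
pts=[((.04,-.142,.012),f(651,92)),((-.04,-.142,.012),f(632,272)),((-.018,0,.05),f(315,174)),
 ((.013,.046,.063),f(210,95)),((-.013,.046,.063),f(203,156)),((.03,-.119,.062),f(604,96)),((-.03,-.119,.062),f(592,238))]
edge=[((.04,.1,.012),f(130,38)),((-.04,.13,.012),f(60,210))]
def W(p,X):
    c,s=np.cos(p[2]),np.sin(p[2]); return np.array([p[0]+c*X[0]-s*X[1],p[1]+s*X[0]+c*X[1],X[2]])
def res(p):
    r=[proj("top",W(p,X))-u for X,u in pts]; e=[(proj("top",W(p,X))-u)[1:] for X,u in edge]
    return np.concatenate(r+e)
s=least_squares(res,[.5337,.2154,-.094],loss="soft_l1"); p=s.x; print(p,res(p).round(1))
print("side fixed jaw top",proj("side",W(p,(.03,-.119,.062))),proj("side",W(p,(-.03,-.119,.062))),"tip",proj("side",W(p,(-.018,0,.05))))
for z in(0,.1,.2,.3): print(z,at("top",(216,224),z)[:2],at("top",(227,160),z)[:2],at("top",(65,350),z+.1)[:2],at("top",(200,290),z)[:2])
q0=monitor.get_joints()
print("tcp",proj("top",monitor.get_tcp_pos()))
Y=W(p,(0,1,0))-W(p,(0,0,0))
for fl in(1,-1):
  for t in(0,.35,.45):
    o,z=ori(p[2],t,fl); g=W(p,(0,-.004,.05)); print(fl,t,planner.ik(g+.019*z,o),planner.ik(g+.04*Y+.019*z,o))
E
```

```text
[ 0.5332  0.2136 -0.0865] [ 1.4 -0.1  1.5 -0.  -0.4  1.6  0.1  0.2  0.   0.1 -0.7 -0.  -1.3 -0.3
 -0.4 -0.3]
side fixed jaw top [336.1302 230.0846] [317.9793 212.7914] tip [367.7721 199.408 ]
0 [0.5898 0.3047] [0.7361 0.2848] [0.3115 0.5891] [0.4419 0.3354]
0.1 [0.5764 0.2859] [0.7118 0.2675] [0.3193 0.5459] [0.4395 0.3143]
0.2 [0.5629 0.2671] [0.6875 0.2502] [0.3271 0.5028] [0.437  0.2932]
0.3 [0.5494 0.2483] [0.6631 0.2329] [0.3349 0.4597] [0.4345 0.2721]
tcp [ 38.7801 399.0105]
1 0 [ 0.354   0.6279  1.8405 -0.      0.6731  0.4405] [ 0.4152  0.6463  1.7973 -0.      0.698   0.5018]
1 0.35 [ 0.1852  0.6256  1.9249  0.6363  0.5894 -0.2625] [ 0.2555  0.6368  1.896   0.6302  0.5801 -0.1855]
1 0.45 [ 0.1364  0.6409  1.9409  0.819   0.6196 -0.4697] [ 0.2088  0.6499  1.9162  0.8258  0.6018 -0.4035]
-1 0 None None
-1 0.35 None None
-1 0.45 None None
```

```bash
cat >> h.py <<'E'
P=np.array([.5332,.2136,-.0865])
def W(X,p=P):
    c,s=np.cos(p[2]),np.sin(p[2]); return np.array([p[0]+c*X[0]-s*X[1],p[1]+s*X[0]+c*X[1],X[2]])
XH=W((1,0,0))-W((0,0,0)); YH=W((0,1,0))-W((0,0,0))
def st(*a): print(*a,"t",round(monitor.get_time_s(),1),"tcp",np.round(monitor.get_tcp_pos(),4),"F",np.round(monitor.get_force(),1),"op",round(monitor.get_opening(),4),"gf",round(float(np.max(monitor.get_gripper_force())),1))
E
python3 - <<'E'
from h import *
q0=np.array(monitor.get_joints()); o0=monitor.get_orientation()
c,s=np.cos(q0[0]),np.sin(q0[0]); t=monitor.get_tcp_pos(); az=np.arctan2(t[1],t[0])
q1=planner.ik([.42*np.cos(az),.42*np.sin(az),.30],o0); print(q1)
o,z=ori(P[2],.4)
hov=W((0,-.004,.17))+.019*z; qh=planner.ik(hov,o); print(qh)
robot.move_j(q1); st("ret")
q2=np.array(q1); q2[0]=.2; robot.move_j(q2); st("rot")
robot.command_gripper(.07,20)
robot.move_j(qh); st("hover")
robot.movel(W((-.001,-.004,.05))+.019*z,o,rate=.1,max_force=8); st("down")
cv2.imwrite("pics/p1.png",np.hstack([cv2.resize(get_image("top")[180:320,160:340],None,fx=2.2,fy=2.2),cv2.resize(get_image("side")[130:270,260:440],None,fx=2.2,fy=2.2)])[:,:,::-1])
E
```

```text
[ 1.16472021e+00  1.23772505e-02  1.97192779e+00 -1.05857208e-05
  1.15737653e+00 -2.83011390e-02]
[ 0.16072074  0.42289973  1.90107906  0.55665267  0.79611079 -0.14310546]
ret t 1.3 tcp [0.1554 0.3914 0.3003] F [-0.  -0.3  0.5] op 0.0875 gf 0.0
rot t 2.8 tcp [0.4091 0.0957 0.2998] F [ 0.5 -0.1 -0.9] op 0.0876 gf 0.0
hover t 4.2 tcp [0.5334 0.2169 0.1529] F [-0.1 -0.1  0.3] op 0.07 gf 0.0
down t 5.5 tcp [0.5329 0.2171 0.0331] F [-0.2 -0.1 -0.5] op 0.0701 gf 0.0
```

View pics/p1.png

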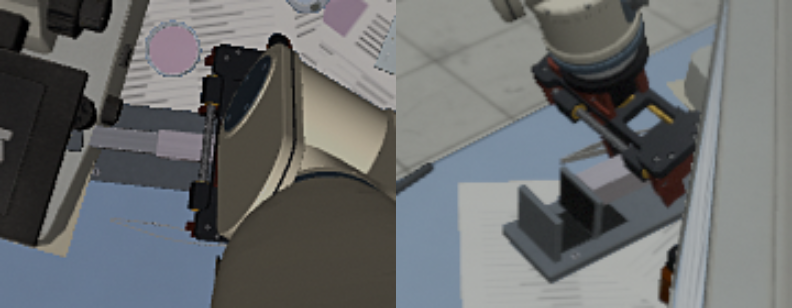

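The gripper straddles the tube, well clear of the microscope at left (crop about (100,100)). Closing on the tube now.

Run:
```python
from h import *
robot.command_gripper(.02,20); robot.dwell(.3); st("pinch")
F=np.array(monitor.get_force()); print("Fx holder",F@XH)
```

```text
pinch t 6.7 tcp [0.5343 0.2168 0.0326] F [ 4.9  0.1 -4.6] op 0.0262 gf 20.0
Fx holder 4.827462351963634
```

Run:
```python
from h import *
p0=np.array(monitor.get_tcp_pos()); 
for d in(.002,.004,.006,.008,.010,.012,.014):
    h=robot.movel(p0+d*YH,rate=.02,max_force=16); F=np.array(monitor.get_force())
    print(d,h,"moved",round(float((np.array(monitor.get_tcp_pos())-p0)@YH),4),"Fy",round(F@YH,1),"Fx",round(F@XH,1),"op",round(monitor.get_opening(),4))
    if h: break
cv2.imwrite("pics/a2.png",get_image("side")[:,:,::-1]); st()
```

```text
0.002 False moved 0.002 Fy -0.2 Fx 0.2 op 0.0258
0.004 False moved 0.0041 Fy -1.8 Fx 0.4 op 0.0261
0.006 False moved 0.0063 Fy 0.6 Fx 0.4 op 0.0258
0.008 False moved 0.0083 Fy 1.8 Fx 0.3 op 0.026
0.01 False moved 0.0103 Fy 1.3 Fx 0.5 op 0.0258
0.012 False moved 0.0122 Fy 1.2 Fx 2.2 op 0.026
0.014 False moved 0.0142 Fy 1.2 Fx 0.4 op 0.026
t 8.5 tcp [0.5356 0.2309 0.0326] F [ 1.6  0.8 -2.3] op 0.0261 gf 20.0
```

Run:
```python
from h import *
p0=np.array(monitor.get_tcp_pos())-.0142*YH
def rep(d,h):
    F=np.array(monitor.get_force()); print(d,h,"moved",round(float((np.array(monitor.get_tcp_pos())-p0)@YH),4),"Fy",round(F@YH,1),"Fx",round(F@XH,1),"Fz",round(F[2],1),"op",round(monitor.get_opening(),4))
h=robot.movel(p0+.024*YH,rate=.02,max_force=6); rep(.024,h)
robot.command_gripper(.02,10); robot.dwell(.2); rep("grip10",0)
if not h:
  for d in np.arange(.0265,.0455,.0015):
    h=robot.movel(p0+d*YH,rate=.01,max_force=4); rep(round(d,4),h)
    if h or abs(np.array(monitor.get_force())@YH)>5: break
robot.dwell(.1);rep("end",h); st()
cv2.imwrite("pics/a3.png",np.hstack([cv2.resize(get_image("top")[180:320,160:340],None,fx=2.2,fy=2.2),cv2.resize(get_image("side")[130:270,260:440],None,fx=2.2,fy=2.2)])[:,:,::-1])
```

```text
0.024 False moved 0.0244 Fy 2.4 Fx 1.5 Fz -3.0 op 0.0262
grip10 0 moved 0.0241 Fy 2.4 Fx 1.7 Fz -2.8 op 0.0263
0.0265 True moved 0.0248 Fy 0.1 Fx -2.1 Fz 3.9 op 0.0263
end True moved 0.0248 Fy 0.7 Fx -2.1 Fz 6.0 op 0.0262
t 9.9 tcp [0.5366 0.2414 0.0325] F [-2.1  0.9  6. ] op 0.0262 gf 10.0
```

View pics/a3.png

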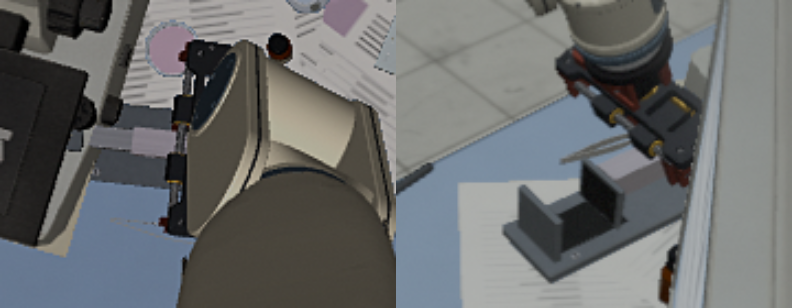

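The tube is moving with the gripper and the gap has widened. That stop came from vertical stress in the grip, not from the slide. I'll carry on, watching only the force along the slide.

Run:
```python
from h import *
p0=np.array(monitor.get_tcp_pos())-.0248*YH
def fy():return float(np.mean([np.array(monitor.get_force())@YH for _ in range(3)]))
b=fy()
for d in np.arange(.0255,.0455,.0007):
    h=robot.movel(p0+d*YH,rate=.015,max_force=8); f=fy()
    print(round(d,4),h,round(float((np.array(monitor.get_tcp_pos())-p0)@YH),4),"Fy",round(f,1),np.round(monitor.get_force(),1))
    if h or f<-4: break
st()
```

```text
0.0255 False 0.0254 Fy -0.3 [-0.2 -0.3  3.5]
0.0262 False 0.0263 Fy -0.9 [ 0.4 -0.9  3.4]
0.0269 False 0.0271 Fy -0.2 [-0.6 -0.1  2.9]
0.0276 False 0.0278 Fy 1.3 [1.2 1.2 3.1]
0.0283 False 0.0287 Fy 5.1 [-0.1  5.2  1.2]
0.029 False 0.0296 Fy 7.8 [ 1.2  7.7 -0.8]
0.0297 False 0.0302 Fy 6.2 [ 0.6  6.1 -0.5]
0.0304 False 0.0306 Fy 4.8 [0.  4.9 2. ]
0.0311 False 0.0309 Fy 1.3 [0.  1.3 2.7]
0.0318 False 0.0316 Fy -1.9 [-1.  -1.9  3.3]
0.0325 False 0.0324 Fy -0.3 [-0.1 -0.3  3.2]
0.0332 False 0.0333 Fy -1.6 [-0.  -1.6  3. ]
0.0339 False 0.0339 Fy -1.6 [-0.2 -1.6  3.9]
0.0346 False 0.0342 Fy -5.9 [-0.8 -5.8  5.5]
t 13.5 tcp [0.5375 0.2508 0.0325] F [-0.8 -5.8  5.5] op 0.0263 gf 10.0
```

Felt: the dome pulled the tube forward from 28 to 31 mm of travel, then met the wall at 34 mm, so it has caught. I'll ease back to relieve the load, release, clear out and look.

Run:
```python
from h import *
p=np.array(monitor.get_tcp_pos()); robot.movel(p-.0013*YH,rate=.02); st("back")
robot.command_gripper(.07,20); o,z=ori(P[2],.4)
robot.movel(np.array(monitor.get_tcp_pos())-.13*z,rate=.15); st("up")
# on to above the coverslip box
ob,zb=ori(0.0); robot.move_to([.4535,-.0607,.15],ob); st("hover box")
im=get_image("top"); s=get_image("side"); np.save("top.npy",im)
a=cv2.resize(im[225:285,190:330],None,fx=5.7,fy=5.7,interpolation=cv2.INTER_CUBIC)
b=cv2.resize(s[170:260,290:420],None,fx=2.7,fy=2.7,interpolation=cv2.INTER_CUBIC)
o=np.zeros((600,798,3),np.uint8); o[:a.shape[0],:a.shape[1]]=a[:,:798]; o[343:343+b.shape[0],:b.shape[1]]=b
d=cv2.resize(im[255:320,330:420],None,fx=3.9,fy=3.9); o[343:343+d.shape[0],400:400+d.shape[1]]=d
cv2.imwrite("pics/a4.png",o[:,:,::-1])
```

```text
back t 13.7 tcp [0.5373 0.2495 0.0325] F [ 0.7 -1.4  2.7] op 0.0263 gf 10.0
up t 15.6 tcp [0.5325 0.1991 0.1515] F [ 0.4 -0.1  0.9] op 0.0702 gf 0.0
hover box t 16.6 tcp [ 0.4538 -0.0601  0.1498] F [-0.7 -0.3  0.3] op 0.0703 gf 0.0
```

View pics/a4.png

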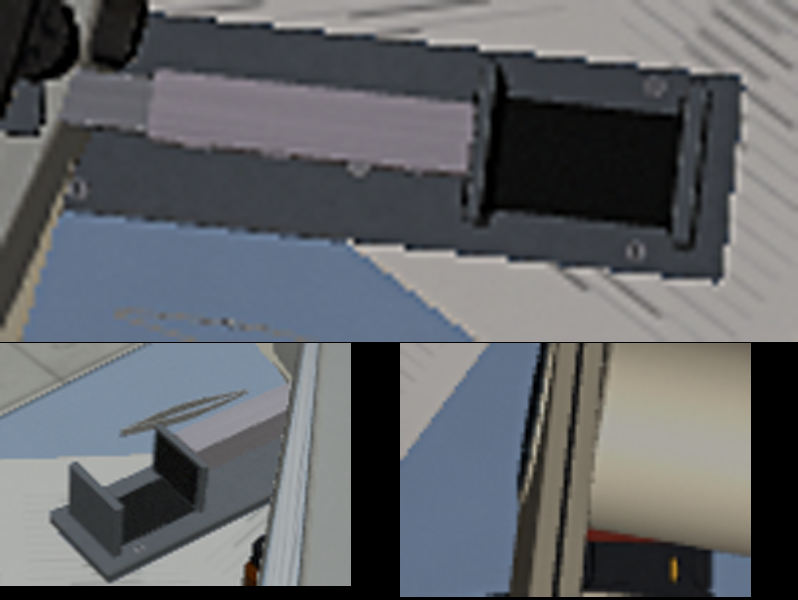

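The button stands proud again at crop (358,168), i.e. top picture (252.8,254.5), its old place, with the tube's end shifted back. So it has caught in the next hole. Next, the gap centre and the box pick.

Run:
```python
from h import *
np.set_printoptions(precision=4,suppress=True)
f=lambda a,b:(190+a/5.7-.4,225+b/5.7-.4)
for n,u,z in(("mj",f(500,68),.063),("mj",f(487,222),.063),("fj",f(687,85),.062),("fj",f(677,245),.062),("pl",f(741,77),.012),("pl",f(719,281),.012)):
    w=at("top",u,z); d=w-np.r_[P[:2],z]; print(n,w,"holder",d@XH,d@YH)
for y in(-.119,-.0485): print(W((0,y,.062)))
# pick
ob,zb=ori(0.0); st("pre")
robot.command_gripper(.06,20)
h=robot.movel([.4535,-.0607,.0035],ob,rate=.1,max_force=8); st("down",h)
robot.command_gripper(.02,15); robot.dwell(.2); st("grip")
robot.movel([.4535,-.0607,.13],rate=.12); st("lift")
im=get_image("side"); cv2.imwrite("pics/a5.png",cv2.resize(im[150:330,140:340],None,fx=3,fy=3)[:,:,::-1])
```

```text
mj [0.5564 0.1613 0.063 ] holder 0.027672107234651064 -0.05013428293538076
mj [0.4989 0.1647 0.063 ] holder -0.029928968661338498 -0.05165774176249042
fj [0.5513 0.0915 0.062 ] holder 0.028527996386192467 -0.12003918133542844
fj [0.4916 0.0941 0.062 ] holder -0.03113420642352548 -0.12259855876466723
pl [0.5602 0.0723 0.012 ] holder 0.039143984727325956 -0.13845748360294338
pl [0.4812 0.0794 0.012 ] holder -0.04018499287304654 -0.13819012835244285
[0.5229 0.095  0.062 ]
[0.529  0.1653 0.062 ]
pre t 16.7 tcp [ 0.4539 -0.06    0.1498] F [ 0.1 -0.3  0.3] op 0.0702 gf 0.0
down False t 18.7 tcp [ 0.4539 -0.0607  0.004 ] F [ 0.1 -0.1 -0.9] op 0.0602 gf 0.0
grip t 19.4 tcp [ 0.4536 -0.0607  0.0036] F [-1.1 -0.8  5.7] op 0.0351 gf 14.8
lift t 20.6 tcp [ 0.453  -0.0606  0.1294] F [-0.3  0.7  0.2] op 0.0349 gf 14.8
```

View pics/a5.png

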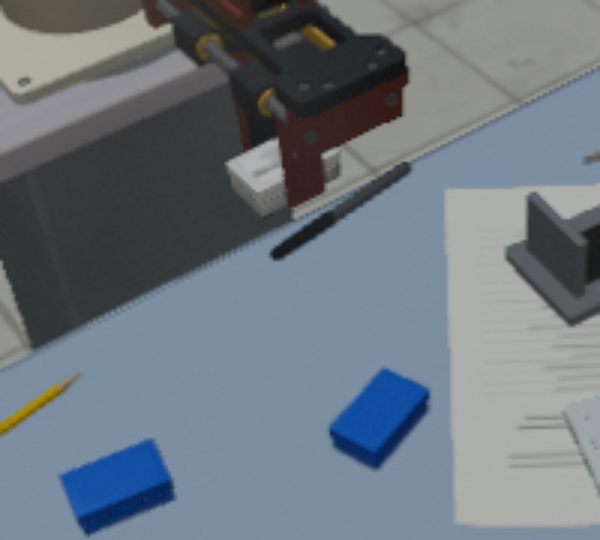

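The box is held level (crop (285,175)) and nothing else has moved. Placing it now.

Run:
```python
from h import *
o,z=ori(P[2]); g=lambda h:W((0,-.085,h))
robot.move_to(g(.13),o); st("hover")
h=robot.movel(g(.03),o,rate=.1,max_force=8); st("in",h)
if not h:
    h=robot.movel(g(.0135),o,rate=.03,max_force=5); st("bed",h)
im=np.hstack([cv2.resize(get_image("side")[150:270,280:420],None,fx=4,fy=4)]); cv2.imwrite("pics/a6.png",im[:,:,::-1])
```

```text
hover t 21.5 tcp [0.525  0.1283 0.1294] F [ 0.1  0.4 -0.1] op 0.0349 gf 14.8
in False t 22.7 tcp [0.5263 0.129  0.0305] F [-0.4  0.5  0.5] op 0.0352 gf 14.8
bed True t 23.2 tcp [0.5259 0.1289 0.015 ] F [ 1.  -0.1  0.9] op 0.0349 gf 14.9
```

View pics/a6.png

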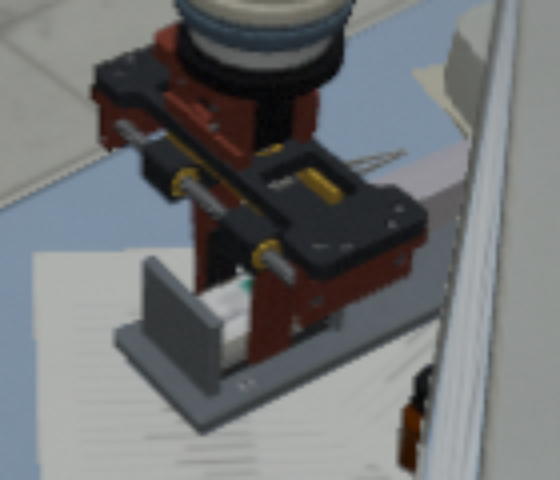

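The box is on the bed between the jaws: contact came at TCP z = 0.015, where 0.0156 was expected. I'll release, retreat and check.

Run:
```python
from h import *
robot.command_gripper(.052,10); st("rel")
robot.movel(np.array(monitor.get_tcp_pos())+[0,0,.15],rate=.15)
o,z=ori(0); robot.move_to([.42,-.06,.25],o); robot.dwell(.3); st("clear")
t=get_image("top");s=get_image("side")
a=cv2.resize(t[195:305,190:350],None,fx=4.5,fy=4.5,interpolation=cv2.INTER_CUBIC)[:300]
a=cv2.resize(t[225:285,190:330],None,fx=5.6,fy=5.6,interpolation=cv2.INTER_CUBIC)
b=cv2.resize(s[175:260,290:430],None,fx=3,fy=3,interpolation=cv2.INTER_CUBIC)
v=np.zeros((600,790,3),np.uint8); v[:a.shape[0],:a.shape[1]]=a[:,:790]; v[340:340+b.shape[0],:b.shape[1]]=b
c=cv2.resize(t,(350,260)); v[340:,430:]=c[:,:360] if 0 else cv2.resize(t,(360,260))
cv2.imwrite("pics/a7.png",v[:,:,::-1])
```

```text
rel t 23.7 tcp [0.5254 0.1288 0.0151] F [-0.2 -0.6  0.4] op 0.0518 gf 0.0
clear t 26.1 tcp [ 0.4202 -0.0594  0.2495] F [-0.4 -0.7 -0.8] op 0.052 gf 0.0
```

View pics/a7.png

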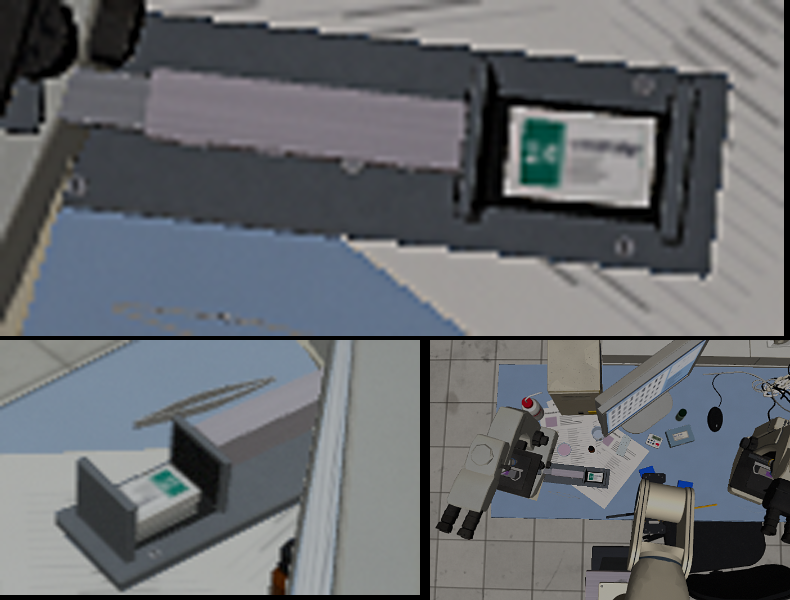

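The box lies flat and lengthwise between the jaws (crop (582,160)), the button is out at (350,165), and the other things are where they were. Handing in.

```bash
python3 -c "
from plant import robot
print(robot.close_job())"
```

```text
the job is handed in; nothing more can be done
None
```

The job is handed in: the tube is caught in the next hole about 33 mm back with the button out, the coverslip box lies flat and lengthwise in the widened gap, and the last pictures showed the other things in their places.

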